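# Seat the stand's two tiles and line up the tins

### The job

Lay the two loose marble tiles in the two recesses of the wooden stand and press both ends of each down until it sits level and flush with the wood. Then stand every food tin upright on the tiles, one centred on each ring, in a row that begins at the end with the raised cheek and leaves no ring empty between tins. Leave the glass jar and the garlic where they are.

Things in the scene. Friction and masses are not known exactly. Their poses are not given: they have to be found in the camera images.
- stand: low wooden tin stand, fixed to the worktop, 110 (its x) x 320 (its y) x 30 mm high (deck at z = 30 mm); origin at the centre of its underside. Two rectangular recesses, open at the top, lie one behind the other along y with a 5 mm wooden bar between them. A cheek 14 mm thick rises to z = 70 mm at the +y end only (y = 146 to 160)
- recess1 (a point): centre of recess 1, at deck level, stand y = +70 mm; the recess is 67 (stand x) x 135 mm (y). In it, 50 mm either side of its centre along y, two rubber-faced cross bars start 22.5 to 24 mm above the stand's underside; each alone slides down to 18 mm under about 6 N and stays. Both long sides are cut away over the middle 44 mm of y, for fingers, down to 8 mm above the underside
- recess2 (a point): centre of recess 2, at deck level, stand y = -70 mm; the recess is 67 (stand x) x 135 mm (y). In it, 50 mm either side of its centre along y, two rubber-faced cross bars start 22.5 to 24 mm above the stand's underside; each alone slides down to 18 mm under about 6 N and stays. Both long sides are cut away over the middle 44 mm of y, for fingers, down to 8 mm above the underside
- tile1_center (a point): centre (half-way up) of a loose marble tile, 62 (its x) x 130 (its y) x 12 mm thick, about 0.22 kg, starting flat on the worktop; z up; same either way round and like the other tile; two dark rings (58 mm across) inlaid on top at y = +-32 mm. In a recess it rests on the two bars, about 6 mm proud, until each end is pressed
- tile1_end_a (a point): top face of tile 1 on its centre line, 55 mm from the centre towards its +y end
- tile1_end_b (a point): top face of tile 1 on its centre line, 55 mm from the centre towards its -y end
- tile2_center (a point): centre (half-way up) of a loose marble tile, 62 (its x) x 130 (its y) x 12 mm thick, about 0.22 kg, starting flat on the worktop; z up; same either way round and like the other tile; two dark rings (58 mm across) inlaid on top at y = +-32 mm. In a recess it rests on the two bars, about 6 mm proud, until each end is pressed
- tile2_end_a (a point): top face of tile 2 on its centre line, 55 mm from the centre towards its +y end
- tile2_end_b (a point): top face of tile 2 on its centre line, 55 mm from the centre towards its -y end
- spot1 (a point): place 1 of 4 counted from the cheek, on the stand's deck level (z = 30 mm of the stand) at the stand's y = +102 mm: where ring 1 of the seated tiles lies
- spot2 (a point): place 2 of 4 counted from the cheek, on the stand's deck level (z = 30 mm of the stand) at the stand's y = +38 mm: where ring 2 of the seated tiles lies
- spot3 (a point): place 3 of 4 counted from the cheek, on the stand's deck level (z = 30 mm of the stand) at the stand's y = -38 mm: where ring 3 of the seated tiles lies
- spot4 (a point): place 4 of 4 counted from the cheek, on the stand's deck level (z = 30 mm of the stand) at the stand's y = -102 mm: where ring 4 of the seated tiles lies. Behind the stand, from about world x = 0.70 m on, wall cabinets hang 0.45 m above the worktop
- tin1_center (a point): centre (half-way up) of a round food tin with a dark blue label, 57 mm across and 72 mm tall, 0.18 kg; z up when upright; starts upright on the worktop; may be absent
- tin2_center (a point): centre (half-way up) of a round food tin with a white and red label, 57 mm across and 72 mm tall, 0.18 kg; z up when upright; starts upright on the worktop; may be absent
- tin3_center (a point): centre (half-way up) of a round food tin with a dark blue label, 57 mm across and 72 mm tall, 0.18 kg; z up when upright; starts upright on the worktop; may be absent
- tin4_center (a point): centre (half-way up) of a round food tin with a white and red label, 57 mm across and 72 mm tall, 0.18 kg; z up when upright; starts upright on the worktop; may be absent
- jar_center (a point): centre (half-way up) of a glass jar with a red lid, 64 mm across and 90 mm tall: not a tin, stands in line with the tins, stays where it is
- garlic: garlic bulb, 56 mm, lying to the right of the stand, to be left alone; origin at its underside
Not all that is in view belongs to the job. Leave any purple look-alike of the part that bears tin3_center alone.

How it is judged:
On the way:
1. both tiles lie in the recesses, one in each, pressed flush at both ends, before any tin is put on the stand (z of tile1_end_a in the frame of stand between 0.027 and 0.0325 m and z of tile1_end_b in the frame of stand between 0.027 and 0.0325 m and z of tile2_end_a in the frame of stand between 0.027 and 0.0325 m and z of tile2_end_b in the frame of stand between 0.027 and 0.0325 m and angle between the y axis of each of tile1_center, tile2_center and the y axis of stand, either way round below 0.08 rad and ((horizontal distance between tile1_center and recess1 below 0.012 m and horizontal distance between tile2_center and recess2 below 0.012 m) or (horizontal distance between tile1_center and recess2 below 0.012 m and horizontal distance between tile2_center and recess1 below 0.012 m)) and height (world z) of each of tin1_center, tin2_center, tin3_center, tin4_center below 0.054 m), for 0.2 s.
At the end, for the whole second after the job is handed in: One tile lies in each recess with its top within 2.5 mm of the deck at both ends; every tin present stands upright on the tiles within 12 mm of the centre of a place, and the places are filled from place 1 at the cheek with none empty between tins (z of tile1_end_a in the frame of stand between 0.027 and 0.0325 m and z of tile1_end_b in the frame of stand between 0.027 and 0.0325 m and z of tile2_end_a in the frame of stand between 0.027 and 0.0325 m and z of tile2_end_b in the frame of stand between 0.027 and 0.0325 m and angle between the y axis of each of tile1_center, tile2_center and the y axis of stand, either way round below 0.08 rad and ((horizontal distance between tile1_center and recess1 below 0.012 m and horizontal distance between tile2_center and recess2 below 0.012 m) or (horizontal distance between tile1_center and recess2 below 0.012 m and horizontal distance between tile2_center and recess1 below 0.012 m)) and angle between each of tin1_center, tin2_center, tin3_center, tin4_center's own z axis and vertical below 0.08 rad and height (world z) of tin1_center between 0.06 and 0.074 m and (horizontal distance between tin1_center and spot1 below 0.012 m or (horizontal distance between tin1_center and spot2 below 0.012 m and horizontal distance between any of tin2_center, tin3_center, tin4_center and spot1 below 0.012 m) or (horizontal distance between tin1_center and spot3 below 0.012 m and horizontal distance between any of tin2_center, tin3_center, tin4_center and spot2 below 0.012 m) or (horizontal distance between tin1_center and spot4 below 0.012 m and horizontal distance between any of tin2_center, tin3_center, tin4_center and spot3 below 0.012 m)) and height (world z) of tin2_center between 0.06 and 0.074 m and (horizontal distance between tin2_center and spot1 below 0.012 m or (horizontal distance between tin2_center and spot2 below 0.012 m and horizontal distance between any of tin1_center, tin3_center, tin4_center and spot1 below 0.012 m) or (horizontal distance between tin2_center and spot3 below 0.012 m and horizontal distance between any of tin1_center, tin3_center, tin4_center and spot2 below 0.012 m) or (horizontal distance between tin2_center and spot4 below 0.012 m and horizontal distance between any of tin1_center, tin3_center, tin4_center and spot3 below 0.012 m)) and height (world z) of tin3_center between 0.06 and 0.074 m and (horizontal distance between tin3_center and spot1 below 0.012 m or (horizontal distance between tin3_center and spot2 below 0.012 m and horizontal distance between any of tin1_center, tin2_center, tin4_center and spot1 below 0.012 m) or (horizontal distance between tin3_center and spot3 below 0.012 m and horizontal distance between any of tin1_center, tin2_center, tin4_center and spot2 below 0.012 m) or (horizontal distance between tin3_center and spot4 below 0.012 m and horizontal distance between any of tin1_center, tin2_center, tin4_center and spot3 below 0.012 m)) and height (world z) of tin4_center between 0.06 and 0.074 m and (horizontal distance between tin4_center and spot1 below 0.012 m or (horizontal distance between tin4_center and spot2 below 0.012 m and horizontal distance between any of tin1_center, tin2_center, tin3_center and spot1 below 0.012 m) or (horizontal distance between tin4_center and spot3 below 0.012 m and horizontal distance between any of tin1_center, tin2_center, tin3_center and spot2 below 0.012 m) or (horizontal distance between tin4_center and spot4 below 0.012 m and horizontal distance between any of tin1_center, tin2_center, tin3_center and spot3 below 0.012 m))); the robot touches nothing.
It fails at once if the glass jar or the garlic is shifted by more than 50 mm (distance of any of jar_center, garlic from where it was at the start of the episode above 0.05 m).
Of tin1, tin2, tin3, tin4 only 3 to 4 are there at a start; the rules pass over those that are not, and their reading is None.
At some moment in a run one of tin1, tin2, tin3, tin4 may be knocked a few centimetres aside while the robot is not near it.
It also fails if it takes over 208 s, if anything falls off the work surface, if the arm or the gripper's body presses on something with over 40 N, if the wrist force passes 120 N, or if a joint passes its speed limit or range.

### The arm

A 6-joint arm with a two-finger parallel gripper is mounted at the origin on a cart in front of the work surface, level with it; the furniture and walls round the work are solid. World frame = base frame: x ahead of the robot, y to its left, z up, the work surface at z = 0. Lengths are in m, angles in rad, forces in N, time in s.
With the tool pointing down it reaches from about 0.3 to 0.875 m from the base axis. Payload 6.4 kg.
Tool frame: the origin (TCP) lies midway between the tips of the shut fingers; the grasp point (between the pads) lies 19 mm behind it; z points along the fingers, y is the line along which they close (so a half turn about z gives the same grasp; the last joint's range is limited). The gripper opens to 85 mm and grips with 20 to 120 N. Pads are 22 mm wide; open, the fingers measure 114 mm over their backs; the gripper's body (76 mm by 85 mm) begins 54 mm behind the grasp point. The pads swing forward as they close: fully open they stand 13 mm farther back than shut.
Start: joints at [1.055, 0.181, 1.607, -0, 1.354, -0.206], TCP at [0.175, 0.548, 0.231] pointing down, gripper open.
Joint ranges: [-2.99, 2.99], [-0.89, 2.07], [0.3, 2.58], [-1.14, 4.28], [0, 2.63], [-3.12, 3.12]. Speed limits (rad/s): [2.57, 2.57, 3.01, 3.14, 3.14, 3.14].

### API

Orientations are given as a unit quaternion [w, x, y, z].
In Python, from bench import sensors, vision, ctrl gives the robot as it stands.
- The arm moves only by the tool carry_out, never from a script. Its argument "deltas" is text: rows parted by semicolons, each of 7 numbers parted by spaces: the shift along the tool's x, y, z in mm, then the turn, a rotation vector about the tool's x, y, z in rad, then the closure, from 0 (fully open) to 1 (shut). In form: tx ty tz ax ay az claw; .... A call has 1 to 12 rows; each row is the pose to reach, as a shift and turn from the pose commanded when the call began, along the tool's axes at that moment; what a row does not reach only later rows make up. A row lasts 1/8 s, in which the tool goes at most 62.5 mm and 10.7 degrees, less where a joint would pass 70% of its speed; a pose out of reach is approached as far as the arm can. A call with a gripper value outside its range is refused whole. The fingers move at their own pace and stop on an object; the grip force is fixed at half the most. Time passes only in rows, so rows that repeat a pose let the fingers close. It gives the time, the measured TCP pose, the force, the opening and the grip force at its end, in the units of the state.
- sensors.get_obs(): the state, without advancing time (a new reading comes with each control period).
- vision.camera(name): name is "side" or "top" or "wrist"; returns the picture (420x560x3 uint8, blue, green, red); there is no depth.
- vision.camera_model(name): a dict with "K" (3x3 intrinsics, pixels), "extrinsics" (4x4, takes a point from world to camera coordinates); the wrist camera has in their place "hand_eye" (4x4, takes a point from camera to tool coordinates, whose origin is the TCP and whose axes are the flange's). Camera axes: x right, y down, z forward; pixel columns grow to the right and rows downward; lengths in m; the calibration is good to about 2 mm. A picture is of the moment at which its call begins: read the wrist's pose just before it. camera_model takes no time and is no camera call.
- ctrl.hand_in(): hands the job in; it is judged then, once.
The state is a dict: "time_s": time; "q": joint angles; "dq": joint speeds; "joint_efforts": joint torques, N m; "eef_pos": TCP position; "eef_rot": TCP orientation; "wrist_force": force on the tool from outside, world axes, zero at the start; "torque": the same for the moment, N m; "opening": opening from 0.0 (shut) to 1.0 (fully open); "grasp_force": force on a finger pad.
Only numpy, scipy, OpenCV 4.12 (cv2) and the standard library are available. Lean on these libraries where they do the work, as an engineer would, in place of code of your own. Each camera call takes 0.05 s, during which the arm holds its last target. There are 200 camera calls.

## Working session

There is one attempt and no reset: what is moved stays moved. The work goes in short steps, Python scripts to look and compute and a tool call to move; the robot and the scene stay as the last step left them, time stands still between calls to the robot, and variables do not carry over. Pictures are saved under pics/ and viewed, at most 14 in all, crops included, and the job is handed in when it is done.

Besides the shell and the picture viewer there is one more tool, called after "Request:" in YAML: its name, and indented under it one key for each argument. carry_out: Moves the arm, as the interface text tells. Its arguments: {"type":"object","properties":{"deltas":{"type":"string"}},"required":["deltas"]}

```bash
mkdir -p pics; ls
cat > h.py <<'E'
import numpy as np, cv2
from bench import sensors, vision, ctrl
from scipy.spatial.transform import Rotation as R
def rot(q): return R.from_quat([q[1],q[2],q[3],q[0]]).as_matrix()
def cam(name):
    """returns image, K, T (camera->world)"""
    o=sensors.get_obs(); im=vision.camera(name); m=vision.camera_model(name); K=np.array(m["K"])
    if name=="wrist":
        W=np.eye(4); W[:3,:3]=rot(o["eef_rot"]); W[:3,3]=o["eef_pos"]; T=W@np.array(m["hand_eye"])
    else: T=np.linalg.inv(np.array(m["extrinsics"]))
    return im,K,T
def ray(px,K,T,z):
    px=np.atleast_2d(np.float64(px)); d=np.c_[px,np.ones(len(px))]@np.linalg.inv(K).T@T[:3,:3].T
    return T[:3,3]+d*((z-T[2,3])/d[:,2:])
def proj(P,K,T):
    P=np.atleast_2d(P); c=(P-T[:3,3])@T[:3,:3]; p=c@K.T; return p[:,:2]/p[:,2:]
E
python3 - <<'E'
from h import *
for n in("top","side","wrist"):
    im,K,T=cam(n); cv2.imwrite(f"pics/{n}0.png",im); print(n,K.round(1).tolist(),T.round(3).tolist())
o=sensors.get_obs(); print(o)
E
```

```text
pics
top [[483.8, 0.0, 282.5], [0.0, 483.8, 214.1], [0.0, 0.0, 1.0]] [[-0.372, -0.855, 0.362, -0.105], [-0.928, 0.347, -0.135, 0.134], [-0.01, -0.386, -0.923, 1.631], [0.0, 0.0, 0.0, 1.0]]
side [[483.9, 0.0, 274.6], [0.0, 483.9, 206.9], [0.0, 0.0, 1.0]] [[0.855, -0.331, 0.4, -0.071], [-0.519, -0.553, 0.652, -1.068], [0.005, -0.765, -0.644, 1.011], [0.0, 0.0, 0.0, 1.0]]
wrist [[354.8, 0.0, 283.6], [0.0, 354.8, 213.7], [0.0, 0.0, 1.0]] [[0.304, 0.906, 0.294, 0.099], [0.953, -0.289, -0.094, 0.571], [-0.0, 0.308, -0.951, 0.374], [0.0, 0.0, 0.0, 1.0]]
{'time_s': 0.15, 'q': array([ 1.05467466e+00,  1.81339516e-01,  1.60776940e+00,  1.80221083e-05,
        1.35380161e+00, -2.06292688e-01]), 'dq': array([ 0.00019518, -0.00328528, -0.00309326, -0.00082228,  0.00029087,
       -0.00026326]), 'joint_efforts': array([ 1.68548188e-03, -4.45259714e+01, -3.51690280e+01, -1.87298156e-04,
        5.88688345e-03,  5.25809838e-06]), 'eef_pos': array([0.17507939, 0.54726089, 0.23061278]), 'eef_rot': array([-2.41100354e-04,  1.54297501e-01,  9.88024214e-01, -6.13303892e-04]), 'wrist_force': array([-0.41477779, -0.62206115, -0.39925839]), 'torque': array([-0.04459249, -0.03112086,  0.00554983]), 'grasp_force': 0.0, 'opening': 0.997567616897481}
```

View pics/top0.png

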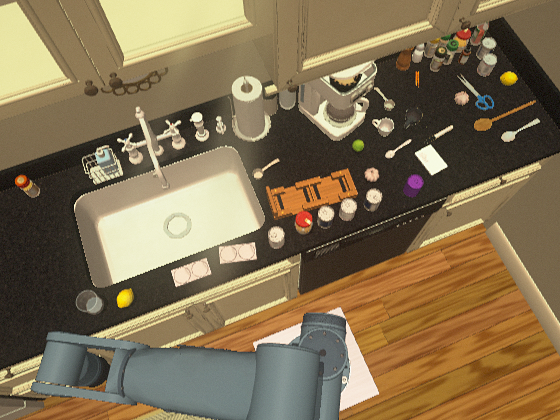

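View pics/side0.png

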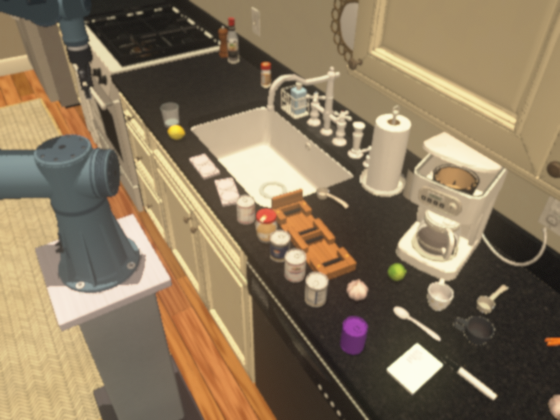

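The top view shows the tiles at (192,272) and (238,253), and the stand at (312,192) with its cheek at the left (+y) end. Candidate tins are at (276,236), (326,215), (348,209) and (373,199). The red-lidded jar is at (303,222), the garlic at (372,174), and the purple look-alike at (414,184). The four tins with blue or white-red labels fit the description, so I'll confirm them in an enlarged crop.

Run:
```python
import cv2,numpy as np
a=cv2.imread("pics/top0.png")[160:290,165:395]; a=cv2.resize(a,None,fx=3.4,fy=3.4,interpolation=cv2.INTER_CUBIC)
cv2.imwrite("pics/tc.png",a)
b=cv2.imread("pics/side0.png")[140:360,180:380]; cv2.imwrite("pics/sc.png",cv2.resize(b,None,fx=2.7,fy=2.7,interpolation=cv2.INTER_CUBIC))
```

```text
(no output)
```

View pics/tc.png

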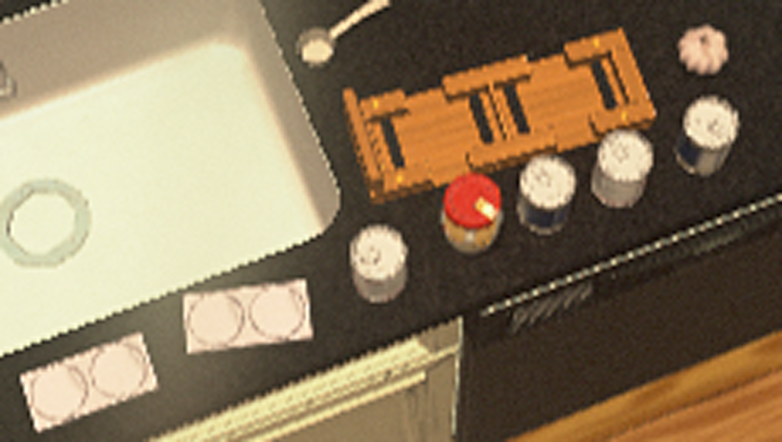

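View pics/sc.png

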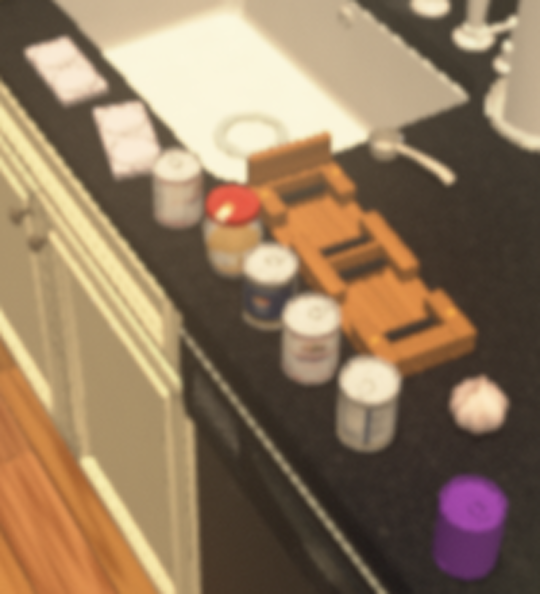

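The crop confirms four real tins (white-red, blue, white-red, blue-backed), with the jar between the first two. The purple tin is excluded. Next I'll turn these into rough positions.

Run:
```python
from h import *
m=vision.camera_model("top");K=np.array(m["K"]);T=np.linalg.inv(np.array(m["extrinsics"]))
f=lambda p:np.array(p)/3.4+np.array([165,160])
im=cv2.imread("pics/top0.png")
for name,c in(("L",(192,272)),("R",(238,253))):
    hsv=cv2.cvtColor(im,cv2.COLOR_BGR2HSV); mk=((hsv[...,2]>170)&(hsv[...,1]<70)).astype(np.uint8)
    s=np.zeros_like(mk); s[c[1]-18:c[1]+18,c[0]-26:c[0]+26]=1; mk*=s
    n,l,st,ce=cv2.connectedComponentsWithStats(mk); k=1+np.argmax(st[1:,4])
    ys,xs=np.where(l==k); W=ray(np.c_[xs,ys],K,T,0.012)[:,:2]
    print(name,cv2.minAreaRect((W*1000).astype(np.float32)))
print("tins",ray(f([(378,250),(547,180),(624,155),(711,122)]),K,T,.072).round(3).tolist())
print("jar",ray(f([(472,202)]),K,T,.09).round(3).tolist())
print("garlic",ray(f([(703,50)]),K,T,.025).round(3).tolist())
print("bars",ray(f([(393,141),(482,119),(515,107),(604,82)]),K,T,.023).round(3).tolist())
print("stand corners deck R far, R near",ray(f([(623,31),(655,113)]),K,T,.03).round(3).tolist(),"cheek ends top",ray(f([(349,92),(378,190)]),K,T,.07).round(3).tolist())
```

```text
L ((449.3482971191406, 272.600341796875), (128.6867218017578, 62.75928497314453), 89.20599365234375)
R ((455.09423828125, 99.80010986328125), (128.35386657714844, 63.3341064453125), 75.40673065185547)
tins [[0.448, -0.047, 0.072], [0.454, -0.236, 0.072], [0.449, -0.321, 0.072], [0.449, -0.42, 0.072]]
jar [[0.454, -0.152, 0.09]]
garlic [[0.548, -0.467, 0.025]]
bars [[0.575, -0.113, 0.023], [0.563, -0.211, 0.023], [0.563, -0.25, 0.023], [0.554, -0.351, 0.023]]
stand corners deck R far, R near [[0.6, -0.394, 0.03], [0.497, -0.384, 0.03]] cheek ends top [[0.625, -0.084, 0.07], [0.51, -0.071, 0.07]]
```

```bash
cat >> h.py <<'E'
def plan(*wps):
    """wps: (x,y,z,yaw_deg of tool y,claw): prints rows (world z down tool) with least number of 1/8 s rows"""
    o=sensors.get_obs(); M=rot(o["eef_rot"]); p0=np.array(o["eef_pos"]); y0=np.arctan2(M[1,1],M[0,1])
    yv=np.array([np.cos(y0),np.sin(y0),0]); xv=np.array([-yv[1]*-1*-1,yv[0],0]); pl=p0; al=0
    for x,y,z,a,c in wps:
        d=np.array([x,y,z])-p0; az=-(np.deg2rad(a)-y0); az=(az+np.pi)%(2*np.pi)-np.pi
        n=max(np.linalg.norm(np.array([x,y,z])-pl)/.0625,abs(az-al)/.186); pl=np.array([x,y,z]); al=az
        t=M.T@d*1000; print("%.1f %.1f %.1f 0 0 %.3f %.2f  x%.1f"%(*t,az,c,n))
    # tilt left in tool axes
    e=np.cross(M[:,2],[0,0,-1]); print("tilt(tool) ",(M.T@e).round(4),"pos",p0.round(4),"yaw",np.rad2deg(y0).round(2),"F",np.round(o["wrist_force"],1),"t",round(o["time_s"],2),"open",round(o["opening"],3))
E
python3 - <<'E'
from h import *
plan((.42,.19,.2,0,0))
E
```

```text
-342.2 -265.5 30.9 0 0 1.261 0.00  x6.9
tilt(tool)  [-0.0013 -0.0003  0.    ] pos [0.1751 0.5473 0.2306] yaw 72.25 F [-0.4 -0.6 -0.4] t 0.15 open 0.998
```

Request:
carry_out:
  deltas: "-342 -265 31 0 0 1.261 0;-342 -265 31 0 0 1.261 0;-342 -265 31 0 0 1.261 0;-342 -265 31 0 0 1.261 0;-342 -265 31 0 0 1.261 0;-342 -265 31 0 0 1.261 0;-342 -265 31 0 0 1.261 0;-342 -265 31 0 0 1.261 0;-342 -265 31 0 0 1.261 0;-342 -265 31 0 0 1.261 0"

```text
time_s: 1.4
eef_pos: [0.4194, 0.1921, 0.2002]
eef_rot: [-0.0, 0.706, 0.708, -0.0]
wrist_force: [-0.2, 0.8, 0.2]
opening: 0.998
grasp_force: 0.0
```

Run:
```python
from h import *
im,K,T=cam("wrist"); cv2.imwrite("pics/w1.png",im); np.savez("w1",K=K,T=T)
hsv=cv2.cvtColor(im,cv2.COLOR_BGR2HSV)
def rects(mask,z,lo=3000):
    n,l,st,ce=cv2.connectedComponentsWithStats(mask.astype(np.uint8))
    for k in range(1,n):
        if st[k,4]<lo: continue
        ys,xs=np.where(l==k); W=ray(np.c_[xs,ys],K,T,z)[:,:2]*1000
        print(ce[k].round(),st[k,4],cv2.minAreaRect(W.astype(np.float32)))
rects((hsv[...,2]>150)&(hsv[...,1]<70),.012)
plan((.45,.2,.2,0,0))
```

```text
[473. 167.] 57222 ((611.79248046875, 171.8534393310547), (202.6082305908203, 353.2898864746094), 0.18720223009586334)
[319.  90.] 10759 ((449.48577880859375, 272.0716247558594), (129.73751831054688, 61.72111892700195), 89.0121841430664)
[322. 276.] 4577 ((454.8045654296875, 99.11625671386719), (130.31036376953125, 61.987396240234375), 75.3411865234375)
7.7 30.6 0.3 0 0 0.003 0.00  x0.5
tilt(tool)  [-0.0002 -0.0002  0.    ] pos [0.4194 0.1922 0.2003] yaw 0.16 F [ 0.4  0.2 -0.4] t 1.45 open 1.001
```

View pics/w1.png

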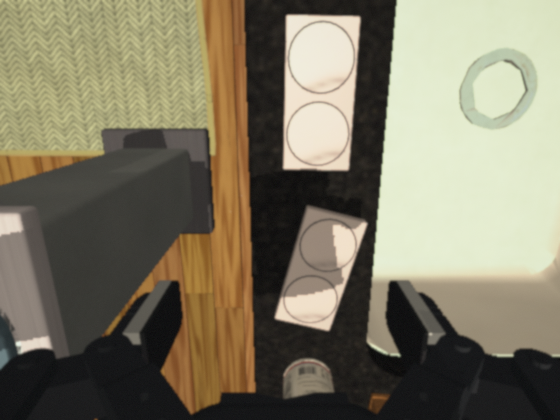

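Request:
carry_out:
  deltas: "-392 80 -60 0 0 0.003 0;-392 80 -60 0 0 0.003 0;-392 80 -60 0 0 0.003 0;-392 80 -60 0 0 0.003 0;-392 80 -60 0 0 0.003 0;-392 80 -60 0 0 0.003 0;-392 80 -60 0 0 0.003 0;-392 80 -60 0 0 0.003 0;-392 80 -60 0 0 0.003 0;-392 80 -60 0 0 0.003 0"

```text
time_s: 2.7
eef_pos: [0.5002, -0.1993, 0.2601]
eef_rot: [-0.0, 0.707, 0.707, 0.0]
wrist_force: [0.5, -0.1, -0.6]
opening: 0.999
grasp_force: 0.0
```

Run:
```python
from h import *
im,K,T=cam("wrist"); cv2.imwrite("pics/w2.png",im); np.savez("w2",K=K,T=T,im=im)
cv2.imwrite("pics/w2b.png",cv2.resize(im,None,fx=1.42,fy=1.42,interpolation=cv2.INTER_CUBIC))
plan((.45,.2,.2,0,0)); print(T.round(3))
```

```text
399.4 -50.6 60.3 0 0 -0.001 0.00  x6.5
tilt(tool)  [-0.0001 -0.0002  0.    ] pos [ 0.5002 -0.1994  0.2602] yaw -0.05 F [-0.2  0.   0.5] t 2.75 open 0.999
[[ 1.    -0.     0.001  0.499]
 [-0.    -0.952 -0.307 -0.121]
 [ 0.001  0.307 -0.952  0.403]
 [ 0.     0.     0.     1.   ]]
```

View pics/w2b.png

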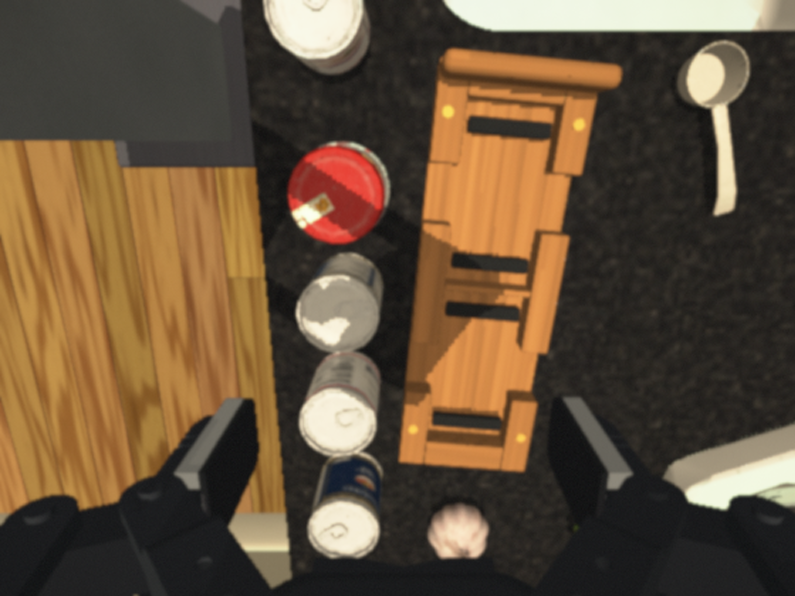

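Run:
```python
from h import *
d=np.load("w2.npz");K,T,im=d["K"],d["T"],d["im"]
hsv=cv2.cvtColor(im,cv2.COLOR_BGR2HSV).astype(int)
P=[]
for c in((448,112),(579,125),(413,429),(520,438)):
    c=np.round(np.array(c)/1.42).astype(int); s=hsv[c[1]-7:c[1]+8,c[0]-7:c[0]+8]
    w=np.clip((s[...,0]-17)*1.0,0,5)*(s[...,2]>120); yy,xx=np.mgrid[-7:8,-7:8]
    p=c+np.array([(w*xx).sum(),(w*yy).sum()])/w.sum(); P.append(p); 
W=ray(P,K,T,.03)[:,:2]; print("pins px",np.round(P,1).tolist()); print(W.round(4).tolist()); 
top=(W[0]+W[1])/2;bot=(W[2]+W[3])/2; print("mid",W.mean(0),"yaw y",np.rad2deg(np.arctan2(*(top-bot)[::-1])), "len",np.linalg.norm(top-bot),np.linalg.norm(W[0]-W[1]),np.linalg.norm(W[2]-W[3]))
# bars
B=[]
for c in((510,127),(490,263),(483,310),(467,420)):
    c=np.round(np.array(c)/1.42).astype(int); m=np.zeros(im.shape[:2],np.uint8); m[c[1]-14:c[1]+15,c[0]-40:c[0]+41]=1
    m&=(hsv[...,2]<50).astype(np.uint8); n,l,st,ce=cv2.connectedComponentsWithStats(m); k=l[c[1],c[0]]; print(k,st[k]); B.append(ce[k])
b=ray(B,K,T,.0235)[:,:2]; print(b.round(4).tolist(), b.mean(0))
yv=b[0]-b[3]; print(np.rad2deg(np.arctan2(yv[1],yv[0])),np.linalg.norm(yv))
# wood outline at deck (right & -y edges), and corners
f=lambda p:np.array(p)/1.42
print("corners -y",ray(f([(400,462),(525,471)]),K,T,.03)[:,:2].round(4).tolist())
print("recess1 tl,tr",ray(f([(470,96),(564,104)]),K,T,.03)[:,:2].round(4).tolist())
print("recess2 bl,br",ray(f([(427,430),(507,436)]),K,T,.03)[:,:2].round(4).tolist())
print("tins",ray(f([(316,12),(338,314),(338,421),(345,525)]),K,T,.072)[:,:2].round(4).tolist(),"jar",ray(f([(337,193)]),K,T,.09)[:,:2].round(4).tolist())
```

```text
pins px [[315.0, 78.2], [407.4, 87.3], [290.4, 302.0], [366.4, 308.1]]
[[0.5302, -0.1014], [0.6221, -0.1099], [0.5074, -0.3532], [0.5994, -0.3616]]
mid [ 0.56479214 -0.23151325] yaw y 84.83001939649004 len 0.2527313192146165 0.09232104225047097 0.09239239332208088
1 [331  84  55  13 461]
1 [319 179  51  12 388]
1 [314 213  50  11 380]
1 [306 291  46  10 312]
[[0.5744, -0.1122], [0.5635, -0.2104], [0.5597, -0.2493], [0.5531, -0.348]] [ 0.56268962 -0.2299945 ]
84.83530559835675 0.23674030363326865
corners -y [[0.4969, -0.386], [0.6059, -0.3952]]
recess1 tl,tr [[0.5455, -0.0918], [0.6107, -0.0969]]
recess2 bl,br [[0.5198, -0.3543], [0.588, -0.3601]]
tins [[0.4487, -0.0497], [0.4542, -0.2358], [0.4509, -0.3203], [0.4527, -0.4155]] jar [[0.4591, -0.1514]]
```

Run:
```python
from h import *
plan((.4548,.0991,.1,-14.7,0),(.4548,.0991,.02,-14.7,0),(.4548,.0991,-.004,-14.7,0))
```

```text
298.5 -45.7 160.3 0 0 0.256 0.00  x5.5
298.4 -45.7 240.3 0 0 0.256 0.00  x1.3
298.4 -45.7 264.3 0 0 0.256 0.00  x0.4
tilt(tool)  [-0.0001 -0.0002  0.    ] pos [ 0.5002 -0.1994  0.2602] yaw -0.05 F [-0.2  0.   0.5] t 2.75 open 0.999
```

Request:
carry_out:
  deltas: "298 -46 160 0 0 0.256 0;298 -46 160 0 0 0.256 0;298 -46 160 0 0 0.256 0;298 -46 160 0 0 0.256 0;298 -46 160 0 0 0.256 0;298 -46 160 0 0 0.256 0;298.5 -45.7 200 0 0 0.256 0;298.5 -45.7 240 0 0 0.256 0;298.5 -45.7 255 0 0 0.256 0;298.5 -45.7 260 0 0 0.256 0;298.5 -45.7 264 0 0 0.256 0;298.5 -45.7 264 0 0 0.256 0"

```text
time_s: 4.25
eef_pos: [0.4563, 0.0976, -0.0029]
eef_rot: [0.001, 0.793, 0.61, 0.001]
wrist_force: [-0.5, 1.0, -0.1]
opening: 1.001
grasp_force: 0.0
```

Request:
carry_out:
  deltas: "0 0 0 0 0 0 0;0 0 0 0 0 0 0.5;0 0 0 0 0 0 0.5;0 0 0 0 0 0 0.5;0 0 0 0 0 0 0.5;0 0 0 0 0 0 0.5;0 0 0 0 0 0 0.5;0 0 0 0 0 0 0.5"

```text
time_s: 5.25
eef_pos: [0.4558, 0.0976, -0.0029]
eef_rot: [0.0, 0.792, 0.61, 0.0]
wrist_force: [-1.8, 0.1, 7.8]
opening: 0.707
grasp_force: 64.8
```

Run:
```python
from h import *
im,K,T=cam("wrist"); cv2.imwrite("pics/w3.png",im); plan((.4548,.0991,-.004,-14.7,0))
```

```text
1.2 -1.4 1.1 0 0 -0.002 0.00  x0.0
tilt(tool)  [ 0.0006 -0.      0.    ] pos [ 0.4558  0.0976 -0.0029] yaw -14.83 F [-2.1 -0.6  8.3] t 5.3 open 0.706
```

View pics/w3.png

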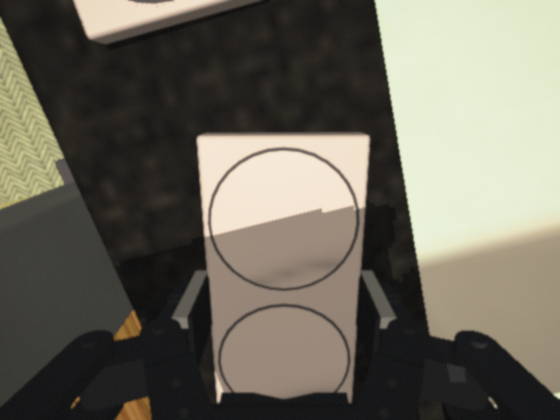

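Run:
```python
from h import *
plan((.4558,.0976,.15,-14.8,.5),(.5586,-.3023,.15,-5.2,.5))
```

```text
-0.0 0.1 -152.9 0 0 -0.001 0.50  x2.4
-360.3 201.8 -152.8 0 0 -0.168 0.50  x6.6
tilt(tool)  [ 0.0006 -0.      0.    ] pos [ 0.4558  0.0976 -0.0029] yaw -14.83 F [-2.1 -0.6  8.3] t 5.3 open 0.706
```

Request:
carry_out:
  deltas: "0 0 -10 0 0 0 0.5;0 0 -40 0 0 0 0.5;0 0 -90 0 0 0 0.5;0 0 -140 0 0 0 0.5;-360 202 -153 0 0 -0.168 0.5;-360 202 -153 0 0 -0.168 0.5;-360 202 -153 0 0 -0.168 0.5;-360 202 -153 0 0 -0.168 0.5;-360 202 -153 0 0 -0.168 0.5;-360 202 -153 0 0 -0.168 0.5;-360 202 -153 0 0 -0.168 0.5;-360 202 -153 0 0 -0.168 0.5"

```text
time_s: 6.8
eef_pos: [0.5583, -0.3055, 0.1494]
eef_rot: [0.0, 0.74, 0.673, -0.0]
wrist_force: [-0.1, -0.3, -1.9]
opening: 0.706
grasp_force: 66.0
```

Request:
carry_out:
  deltas: "0 0 0 0 0 0 0.5;0 0 0 0 0 0 0.5;0 0 0 0 0 0 0.5;0 0 0 0 0 0 0.5"

```text
time_s: 7.3
eef_pos: [0.5586, -0.3014, 0.1495]
eef_rot: [0.0, 0.738, 0.675, 0.0]
wrist_force: [0.3, -0.0, -0.9]
opening: 0.706
grasp_force: 66.0
```

Run:
```python
from h import *
im,K,T=cam("wrist"); cv2.imwrite("pics/w4.png",im); np.savez("w4",K=K,T=T,im=im); plan((.5586,-.3023,.1,-5.2,.5))
o=sensors.get_obs(); z=o["eef_pos"][2]+.003+.012
# far edge line of the tile, side edges
print("predicted far corners px", [proj([[.5587,-.3011,z]]+np.array([[sx*.031,.065,0]])@np.array([[np.cos(a),np.sin(a),0],[-np.sin(a),np.cos(a),0],[0,0,1]]),K,T).round(1).tolist() for a in [np.deg2rad(-5.2)] for sx in(-1,1)])
```

```text
-0.7 0.1 49.5 0 0 0.000 0.50  x0.8
tilt(tool)  [0.0002 0.0001 0.    ] pos [ 0.5586 -0.3016  0.1495] yaw -5.17 F [-0.2 -0.3 -1.2] t 7.35 open 0.703
predicted far corners px [[[199.6, 136.5]], [[374.1, 136.7]]]
```

View pics/w4.png

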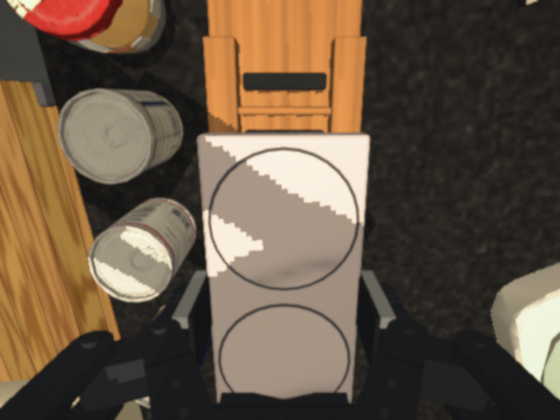

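The view shows the tile held at px (197..369, 135). Behind it are the centre deck blocks of the stand, with outer edges at about 205 and 365 on rows 40–125. I'll compare the tile's line with the stand's in this same view.

```bash
cat > q.py <<'E'
from h import *
def edges(im,rows,lo,hi):
    g=cv2.GaussianBlur(im,(3,3),0)[...,2].astype(float); out=[]
    for r in rows:
        d=np.abs(np.diff(g[r])); d1=d[lo[0]:lo[1]]; d2=d[hi[0]:hi[1]]
        out.append((lo[0]+.5+np.average(np.arange(len(d1)),weights=d1**3),hi[0]+.5+np.average(np.arange(len(d2)),weights=d2**3)))
    return np.array(out)
O=np.array([.565,-.2314]); A=np.deg2rad(-5.2); S=np.array([[np.cos(A),np.sin(A)],[-np.sin(A),np.cos(A)]]) # stand axes rows
def inst(W): return (W[:,:2]-O)@S.T*1000
E
python3 - <<'E'
from q import *
d=np.load("w4.npz");K,T,im=d["K"],d["T"],d["im"]
rows=np.arange(45,122,8); e=edges(im,rows,(195,215),(357,373))
L=inst(ray(np.c_[e[:,0],rows],K,T,.03)); Rr=inst(ray(np.c_[e[:,1],rows],K,T,.03))
print("deck outer",L.round(1).tolist(),Rr.round(1).tolist()); print("mid x",((L+Rr)/2)[:,0].round(2))
i=edges(im,rows,(230,244),(327,338)); L=inst(ray(np.c_[i[:,0],rows],K,T,.03)); Rr=inst(ray(np.c_[i[:,1],rows],K,T,.03)); print("inner",L[:,0].round(1),Rr[:,0].round(1))
rt=np.arange(145,260,10); t=edges(im,rt,(190,216),(352,374)); o=.1495+.003+.012
L=inst(ray(np.c_[t[:,0],rt],K,T,o)); Rr=inst(ray(np.c_[t[:,1],rt],K,T,o)); print("tile",L[:,0].round(1),Rr[:,0].round(1),"mid",((L+Rr)/2)[:,0].round(2))
c=np.arange(225,350,15); g=cv2.GaussianBlur(im,(3,3),0)[...,2].astype(float)
r=[120+.5+np.average(np.arange(25),weights=np.abs(np.diff(g[120:146,k]))**3) for k in c]; print("far edge y",inst(ray(np.c_[c,r],K,T,o))[:,1].round(1))
print("tcp in stand",inst(np.array([[.5586,-.3016]])))
E
```

```text
deck outer [[-55.4, 42.4], [-55.7, 37.5], [-55.4, 32.4], [-55.6, 27.4], [-55.4, 22.2], [-55.6, 17.0], [-55.4, 11.7], [-55.6, 6.4], [-55.4, 1.0], [-55.1, -4.5]] [[54.4, 42.6], [54.2, 37.6], [54.3, 32.6], [54.2, 27.5], [54.3, 22.4], [54.3, 17.2], [54.3, 11.9], [54.3, 6.5], [54.3, 1.1], [54.4, -4.4]]
mid x [-0.52 -0.73 -0.56 -0.71 -0.56 -0.69 -0.54 -0.66 -0.55 -0.35]
inner [-32.7 -32.9 -32.9 -32.6 -31.3 -31.2 -32.9 -32.6 -33.8 -33. ] [31.9 31.8 31.6 31.9 32.1 32.2 31.7 31.8 33.  32.3]
tile [-31.1 -32.1 -32.2 -32.1 -30.9 -29.6 -30.3 -31.8 -31.6 -31.2 -31.5 -32.1] [29.5 29.5 29.6 29.6 29.5 28.4 28.4 28.7 29.  28.5 28.7 29.6] mid [-0.81 -1.34 -1.28 -1.25 -0.72 -0.6  -0.94 -1.51 -1.33 -1.37 -1.38 -1.24]
far edge y [-3.7 -4.3 -3.1 -3.3 -3.3 -3.1 -3.1 -4.3 -4. ]
tcp in stand [[-1.12530213e-02 -7.04911333e+01]]
```

Request:
carry_out:
  deltas: "-1.5 0.5 50 0 0 0 0.5;-1.5 0.5 90 0 0 0 0.5;-1.5 0.5 105 0 0 0 0.5;-1.5 0.5 112 0 0 0 0.5;-1.5 0.5 117 0 0 0 0.5;-1.5 0.5 120 0 0 0 0.5;-1.5 0.5 122 0 0 0 0.5;-1.5 0.5 124 0 0 0 0.5;-1.5 0.5 125 0 0 0 0.5;-1.5 0.5 126 0 0 0 0.5;-1.5 0.5 126.5 0 0 0 0.5;-1.5 0.5 126.5 0 0 0 0.5"

```text
time_s: 8.85
eef_pos: [0.5588, -0.3036, 0.0227]
eef_rot: [-0.0, 0.739, 0.674, -0.0]
wrist_force: [0.3, 0.6, -1.5]
opening: 0.704
grasp_force: 66.0
```

Request:
carry_out:
  deltas: "0 0 1 0 0 0 0.5;0 0 1.5 0 0 0 0.5;0 0 1.5 0 0 0 0.3;0 0 1.5 0 0 0 0;0 0 1.5 0 0 0 0;0 0 1.5 0 0 0 0;0 0 -10 0 0 0 0;0 0 -40 0 0 0 0;0 0 -90 0 0 0 0;0 0 -125 0 0 0 0;0 0 -125 0 0 0 0;0 0 -125 0 0 0 0"

```text
time_s: 10.35
eef_pos: [0.5586, -0.3034, 0.1478]
eef_rot: [-0.0, 0.739, 0.674, -0.0]
wrist_force: [-0.1, 0.3, -0.6]
opening: 1.0
grasp_force: 0.0
```

Run:
```python
from q import *
im,K,T=cam("wrist"); cv2.imwrite("pics/w5.png",im); np.savez("w5",K=K,T=T,im=im)
plan((.4495,.2715,.1,-1,0),(.4495,.2715,.02,-1,0),(.4495,.2715,-.003,-1,0))
```

```text
562.3 -160.3 47.6 0 0 -0.074 0.00  x9.4
562.2 -160.2 127.6 0 0 -0.074 0.00  x1.3
562.2 -160.2 150.6 0 0 -0.074 0.00  x0.4
tilt(tool)  [-0.0015 -0.001   0.    ] pos [ 0.5582 -0.3031  0.1468] yaw -5.21 F [-0.8  0.2 -0.6] t 10.4 open 1.002
```

View pics/w5.png

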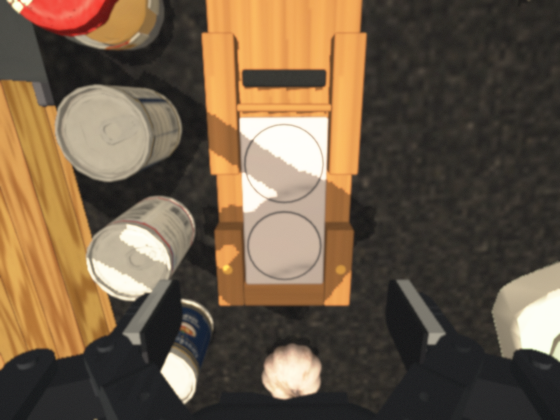

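The tile lies inside recess 2, at px (240..328, 117..284). I'll press it now with shut fingers, the far end first.

Request:
carry_out:
  deltas: "50 0 60 0 0 0 1;50 0 90 0 0 0 1;50 0 90 0 0 0 1;50 0 90 0 0 0 1;50 0 90 0 0 0 1;50 0 90 0 0 0 1;50 0 105 0 0 0 1;50 0 110 0 0 0 1;50 0 113 0 0 0 1;50 0 116 0 0 0 1;50 0 118 0 0 0 1;50 0 118 0 0 0 1"

```text
time_s: 11.9
eef_pos: [0.5629, -0.253, 0.0307]
eef_rot: [-0.001, 0.738, 0.674, -0.0]
wrist_force: [-5.9, 5.6, 12.0]
opening: 0.002
grasp_force: 6.0
```

Request:
carry_out:
  deltas: "0 0 1 0 0 0 1;0 0 2 0 0 0 1;0 0 2 0 0 0 1;0 0 -20 0 0 0 1;-50 0 -30 0 0 0 1;-100 0 -20 0 0 0 1;-100 0 -8 0 0 0 1;-100 0 -4 0 0 0 1;-100 0 -2 0 0 0 1;-100 0 0 0 0 0 1;-100 0 1.5 0 0 0 1;-100 0 1.5 0 0 0 1"

```text
time_s: 13.4
eef_pos: [0.5547, -0.353, 0.03]
eef_rot: [0.0, 0.738, 0.675, -0.0]
wrist_force: [-4.8, 1.3, 12.5]
opening: -0.003
grasp_force: 6.2
```

Run:
```python
from q import *
plan((.5547,-.353,.17,-5.2,0),(.4495,.2720,.17,-1,0),(.4495,.2720,.02,-1,0),(.4495,.2720,-.003,-1,0))
```

```text
-0.1 -0.0 -140.0 0 0 0.001 0.00  x2.2
613.0 -160.9 -140.3 0 0 -0.072 0.00  x10.1
613.0 -160.9 9.7 0 0 -0.072 0.00  x2.4
613.0 -160.9 32.7 0 0 -0.072 0.00  x0.4
tilt(tool)  [0.0002 0.0004 0.    ] pos [ 0.5547 -0.353   0.03  ] yaw -5.15 F [-4.8  1.3 12.5] t 13.4 open -0.003
```

Request:
carry_out:
  deltas: "0 0 -60 0 0 0 0;0 0 -120 0 0 0 0;613 -161 -140 0 0 -0.072 0;613 -161 -140 0 0 -0.072 0;613 -161 -140 0 0 -0.072 0;613 -161 -140 0 0 -0.072 0;613 -161 -140 0 0 -0.072 0;613 -161 -140 0 0 -0.072 0;613 -161 -140 0 0 -0.072 0;613 -161 -140 0 0 -0.072 0;613 -161 -140 0 0 -0.072 0;613 -161 -140 0 0 -0.072 0"

```text
time_s: 14.9
eef_pos: [0.4492, 0.2655, 0.1676]
eef_rot: [-0.001, 0.713, 0.701, -0.0]
wrist_force: [1.6, 1.4, 0.1]
opening: 1.001
grasp_force: 0.0
```

Request:
carry_out:
  deltas: "0 0 0 0 0 0 0;0 0 0 0 0 0 0;0 0 0 0 0 0 0;0 0 0 0 0 0 0"

```text
time_s: 15.4
eef_pos: [0.4515, 0.2615, 0.1679]
eef_rot: [-0.0, 0.715, 0.7, -0.0]
wrist_force: [0.4, 0.0, -0.1]
opening: 1.0
grasp_force: 0.0
```

Run:
```python
from q import *
im,K,T=cam("wrist"); hsv=cv2.cvtColor(im,cv2.COLOR_BGR2HSV); m=((hsv[...,2]>120)&(hsv[...,1]<70)).astype(np.uint8)
p=proj([[.4495,.272,.012]],K,T)[0].astype(int); n,l,st,ce=cv2.connectedComponentsWithStats(m); k=1+np.argmin(np.hypot(*(ce[1:]-p).T)+1e4*(st[1:,4]<3000)); print(p,ce[k],st[k])
ys,xs=np.where(l==k); print(cv2.minAreaRect((ray(np.c_[xs,ys],K,T,.012)[:,:2]*1000).astype(np.float32)))
plan((.4495,.2720,.02,-1,0),(.4495,.2720,-.0025,-1,0))
```

```text
[282 181] [281.93698154 155.59365801] [ 243  102   78  149 7474]
((449.44525146484375, 272.73333740234375), (129.43032836914062, 62.831329345703125), 88.8932113647461)
10.4 -2.2 148.0 0 0 -0.004 0.00  x2.4
10.4 -2.2 170.5 0 0 -0.004 0.00  x0.4
tilt(tool)  [-0.0002  0.      0.    ] pos [0.4515 0.2616 0.168 ] yaw -1.21 F [0.5 0.2 0.2] t 15.45 open 1.001
```

Request:
carry_out:
  deltas: "10.5 -2 60 0 0 -0.002 0;10.5 -2 110 0 0 -0.002 0;10.5 -2 150 0 0 -0.002 0;10.5 -2 163 0 0 -0.002 0;10.5 -2 168 0 0 -0.002 0;10.5 -2 170 0 0 -0.002 0;10.5 -2 170 0 0 -0.002 0;10.5 -2 170 0 0 -0.002 0.5;10.5 -2 170 0 0 -0.002 0.5;10.5 -2 170 0 0 -0.002 0.5;10.5 -2 170 0 0 -0.002 0.5;10.5 -2 170 0 0 -0.002 0.5"

```text
time_s: 16.95
eef_pos: [0.4501, 0.2736, -0.0006]
eef_rot: [0.0, 0.713, 0.701, 0.001]
wrist_force: [-2.0, -1.8, 9.8]
opening: 0.703
grasp_force: 64.5
```

Run:
```python
from q import *
plan((.4495,.2725,.15,-1,.5),(.5713,-.1620,.15,-5.2,.5))
```

```text
-1.0 -0.4 -150.6 0 0 0.001 0.50  x2.4
-433.4 128.7 -150.6 0 0 0.074 0.50  x7.2
tilt(tool)  [ 0.0015 -0.0004  0.    ] pos [ 0.4501  0.2736 -0.0006] yaw -0.96 F [-2.  -1.8  9.8] t 16.95 open 0.703
```

Request:
carry_out:
  deltas: "0 0 -10 0 0 0 0.5;0 0 -50 0 0 0 0.5;0 0 -100 0 0 0 0.5;0 0 -150 0 0 0 0.5;-433 129 -150 0 0 0.074 0.5;-433 129 -150 0 0 0.074 0.5;-433 129 -150 0 0 0.074 0.5;-433 129 -150 0 0 0.074 0.5;-433 129 -150 0 0 0.074 0.5;-433 129 -150 0 0 0.074 0.5;-433 129 -150 0 0 0.074 0.5;-433 129 -150 0 0 0.074 0.5"

```text
time_s: 18.45
eef_pos: [0.5713, -0.1659, 0.1483]
eef_rot: [0.001, 0.74, 0.673, -0.0]
wrist_force: [0.2, 1.8, -3.0]
opening: 0.698
grasp_force: 66.4
```

Request:
carry_out:
  deltas: "0 0 0 0 0 0 0.5;0 0 0 0 0 0 0.5;0 0 0 0 0 0 0.5;0 0 0 0 0 0 0.5"

```text
time_s: 18.95
eef_pos: [0.571, -0.1607, 0.1481]
eef_rot: [-0.0, 0.738, 0.675, 0.0]
wrist_force: [-0.5, 0.3, -1.8]
opening: 0.7
grasp_force: 66.4
```

Run:
```python
from q import *
im,K,T=cam("wrist"); cv2.imwrite("pics/w6.png",im); np.savez("w6",K=K,T=T,im=im)
z=sensors.get_obs()["eef_pos"][2]+.001+.012
rt=np.arange(145,260,10); t=edges(im,rt,(190,216),(352,374)); 
L=inst(ray(np.c_[t[:,0],rt],K,T,z)); Rr=inst(ray(np.c_[t[:,1],rt],K,T,z)); print("tile",L[:,0].round(1),Rr[:,0].round(1),"mid",((L+Rr)/2)[:,0].round(2))
c=np.arange(225,350,15); g=cv2.GaussianBlur(im,(3,3),0)[...,2].astype(float)
r=[115+.5+np.average(np.arange(35),weights=np.abs(np.diff(g[115:151,k]))**3) for k in c]; print("far edge y",inst(ray(np.c_[c,r],K,T,z))[:,1].round(1))
o=sensors.get_obs(); print("tcp in stand",inst(np.array([o["eef_pos"]]))); plan((.5713,-.1620,.02,-5.2,.5))
```

```text
tile [-32.3 -32.4 -32.5 -32.3 -31.6 -31.3 -30.3 -30.7 -31.  -30.9 -30.1 -32.1] [29.  29.1 29.2 29.1 29.1 29.  28.3 28.2 28.2 28.1 28.4 29.1] mid [-1.63 -1.66 -1.64 -1.6  -1.25 -1.15 -1.01 -1.25 -1.39 -1.39 -0.87 -1.51]
far edge y [134.9 136.3 137.  137.4 136.6 137.1 136.9 136.5 134.9]
tcp in stand [[-0.38179565 70.7049889 ]]
-1.0 0.3 128.2 0 0 0.001 0.50  x2.1
tilt(tool)  [0.0001 0.     0.    ] pos [ 0.571  -0.161   0.1482] yaw -5.14 F [-0.7 -0.  -2.2] t 19.0 open 0.7
```

View pics/w6.png

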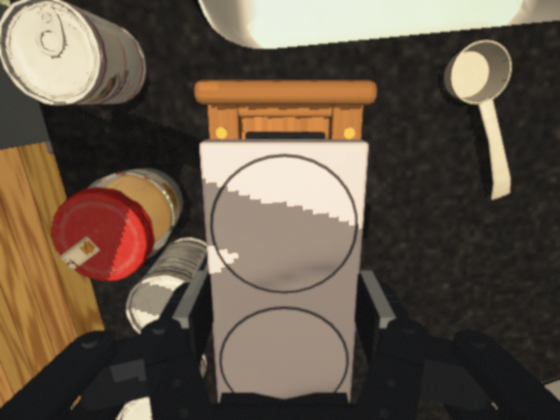

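Run:
```python
from q import *
d=np.load("w6.npz");K,T,im=d["K"],d["T"],d["im"]; g=cv2.GaussianBlur(im,(3,3),0)[...,0].astype(float)
z=.1482+.013; c=np.r_[230:245:5,255:320:10,328:345:5]
r=[137.5+np.average(np.arange(12),weights=np.abs(np.diff(g[137:150,k]))**3) for k in c]; print(np.round(r,1),inst(ray(np.c_[c,r],K,T,z))[:,1].round(1))
print("pins",inst(ray([(221,133),(349,133)],K,T,.03)).round(1), "cheek top inner",)
```

```text
[141.9 141.8 141.2 141.3 141.1 141.3 141.1 140.9 141.1 141.3 141.2 141.7
 141.7 141.8] [134.2 134.2 134.4 134.4 134.5 134.4 134.5 134.5 134.5 134.4 134.5 134.3
 134.3 134.3]
pins [[-46.6 125.6]
 [ 45.7 125.8]] cheek top inner
```

Request:
carry_out:
  deltas: "0 0.8 50 0 0 0 0.5;0 0.8 90 0 0 0 0.5;0 0.8 105 0 0 0 0.5;0 0.8 112 0 0 0 0.5;0 0.8 116 0 0 0 0.5;0 0.8 118 0 0 0 0.5;0 0.8 120 0 0 0 0.5;0 0.8 121 0 0 0 0.5;0 0.8 122 0 0 0 0.5;0 0.8 123 0 0 0 0.5;0 0.8 123.5 0 0 0 0.5;0 0.8 123.5 0 0 0 0.5"

```text
time_s: 20.5
eef_pos: [0.5717, -0.1619, 0.0244]
eef_rot: [-0.0, 0.739, 0.674, -0.0]
wrist_force: [0.4, -0.3, -3.3]
opening: 0.701
grasp_force: 66.3
```

Request:
carry_out:
  deltas: "0 0 1 0 0 0 0.5;0 0 1.5 0 0 0 0.5;0 0 1.5 0 0 0 0.3;0 0 1.5 0 0 0 0;0 0 1.5 0 0 0 0;0 0 1.5 0 0 0 0;0 0 -10 0 0 0 0;0 0 -40 0 0 0 0;0 0 -90 0 0 0 0;0 0 -125 0 0 0 0;0 0 -125 0 0 0 0;0 0 -125 0 0 0 0"

```text
time_s: 22.0
eef_pos: [0.5715, -0.1618, 0.1495]
eef_rot: [-0.0, 0.739, 0.674, -0.0]
wrist_force: [-0.2, 0.1, -0.4]
opening: 0.997
grasp_force: 0.0
```

Run:
```python
from q import *
im,K,T=cam("wrist"); cv2.imwrite("pics/w7.png",im); np.savez("w7",K=K,T=T,im=im)
hsv=cv2.cvtColor(im,cv2.COLOR_BGR2HSV); m=((hsv[...,2]>90)&(hsv[...,1]<70)).astype(np.uint8)
n,l,st,ce=cv2.connectedComponentsWithStats(m)
for k in range(1,n):
    if st[k,4]>2000: 
        ys,xs=np.where(l==k); W=ray(np.c_[xs,ys],K,T,.036); r=cv2.minAreaRect(inst(W).astype(np.float32)); print(ce[k].round(),st[k,4],np.round(r[0],1),np.round(r[1],1),round(r[2],1))
```

```text
[64. 51.] 10951 [-141.8  176.6] [95.6 62.6] 0.0
[360.  18.] 12460 [ 60.9 194. ] [232.5  27.9] 0.0
[284. 201.] 13296 [-0.7 69.1] [128.3  62.4] 90.0
[178. 309.] 6607 [-99.6 -36. ] [174.5  71.5] 79.7
[284. 341.] 7462 [ -0.4 -56.2] [113.7  60.6] 89.6
```

Tile 1 is centred in recess 1. Pressing both ends next.

Request:
carry_out:
  deltas: "50 0 60 0 0 0 1;50 0 90 0 0 0 1;50 0 90 0 0 0 1;50 0 90 0 0 0 1;50 0 90 0 0 0 1;50 0 90 0 0 0 1;50 0 105 0 0 0 1;50 0 111 0 0 0 1;50 0 115 0 0 0 1;50 0 118 0 0 0 1;50 0 121 0 0 0 1;50 0 121 0 0 0 1"

```text
time_s: 23.55
eef_pos: [0.576, -0.1115, 0.0303]
eef_rot: [-0.001, 0.738, 0.674, -0.0]
wrist_force: [-9.0, 5.6, 19.2]
opening: 0.001
grasp_force: 10.1
```

Request:
carry_out:
  deltas: "0 0 0.5 0 0 0 1;0 0 0.5 0 0 0 1;0 0 -20 0 0 0 1;-50 0 -30 0 0 0 1;-100 0 -20 0 0 0 1;-100 0 -8 0 0 0 1;-100 0 -4 0 0 0 1;-100 0 -2 0 0 0 1;-100 0 0 0 0 0 1;-100 0 0.5 0 0 0 1;-100 0 0.5 0 0 0 1;-100 0 0.5 0 0 0 1"

```text
time_s: 25.05
eef_pos: [0.5679, -0.2114, 0.0299]
eef_rot: [0.001, 0.738, 0.675, -0.0]
wrist_force: [-4.2, -1.9, 13.6]
opening: -0.0
grasp_force: 7.0
```

Request:
carry_out:
  deltas: "0 0 -10 0 0 0 1;-40 0 -10 0 0 0 1;-40 0 -4 0 0 0 1;-40 0 -2 0 0 0 1;-40 0 -1 0 0 0 1;-40 0 0 0 0 0 1;-40 0 0.5 0 0 0 1;-40 0 0.5 0 0 0 1;-40 0 0.5 0 0 0 1"

```text
time_s: 26.18
eef_pos: [0.5635, -0.2508, 0.0299]
eef_rot: [-0.0, 0.738, 0.675, -0.001]
wrist_force: [-9.1, 1.2, 21.0]
opening: -0.003
grasp_force: 10.2
```

Run:
```python
from q import *
plan((.55,-.2,.27,-5.2,0),(.47,-.1,.27,-5.2,0))
```

```text
49.3 -18.3 -240.1 0 0 0.001 0.00  x3.9
141.8 -106.9 -240.1 0 0 0.001 0.00  x2.0
tilt(tool)  [-0.0012  0.0006  0.    ] pos [ 0.5635 -0.2508  0.0299] yaw -5.12 F [-9.1  1.2 21. ] t 26.18 open -0.003
```

Request:
carry_out:
  deltas: "0 0 -60 0 0 0 0;30 -10 -120 0 0 0 0;50 -80 -180 0 0 0 0;58 -78 -240 0 0 0 0;58 -78 -300 0 0 0 0;58 -78 -300 0 0 0 0;58 -78 -300 0 0 0 0;58 -78 -300 0 0 0 0"

```text
time_s: 27.18
eef_pos: [0.4906, -0.1856, 0.3253]
eef_rot: [-0.002, 0.738, 0.675, -0.0]
wrist_force: [0.4, -0.0, -0.4]
opening: 0.999
grasp_force: 0.0
```

Run:
```python
from q import *
im,K,T=cam("wrist"); np.savez("w8",K=K,T=T,im=im)
cv2.imwrite("pics/w8.png",cv2.resize(im,None,fx=1.42,fy=1.42,interpolation=cv2.INTER_CUBIC))
print("predicted tops px*1.42",(proj([[.4487,-.0497,.072],[.4542,-.2358,.072],[.4509,-.3203,.072],[.4527,-.4155,.072]],K,T)*1.42).round().tolist())
g=cv2.medianBlur(cv2.cvtColor(im,cv2.COLOR_BGR2GRAY),3)
c=cv2.HoughCircles(g,cv2.HOUGH_GRADIENT,1.0,25,param1=100,param2=16,minRadius=26,maxRadius=38)
print((c[0]*1.42).round().tolist()); print(ray(c[0][:,:2],K,T,.072)[:,:2].round(3).tolist()); plan((.5,-.2,.3,-5.2,0))
```

```text
predicted tops px*1.42 [[330.0, 63.0], [366.0, 308.0], [373.0, 399.0], [386.0, 489.0]]
[[359.0, 208.0, 40.0], [326.0, 60.0, 41.0], [496.0, 150.0, 44.0], [502.0, 245.0, 41.0], [479.0, 391.0, 42.0], [489.0, 310.0, 37.0], [377.0, 478.0, 39.0], [395.0, 280.0, 38.0], [749.0, 485.0, 45.0], [364.0, 390.0, 44.0], [785.0, 515.0, 53.0]]
[[0.457, -0.154], [0.446, -0.048], [0.566, -0.12], [0.568, -0.193], [0.544, -0.321], [0.556, -0.247], [0.446, -0.402], [0.481, -0.215], [0.791, -0.441], [0.444, -0.311], [0.828, -0.478]]
-13.4 10.8 24.9 0 0 0.000 0.00  x0.5
tilt(tool)  [-0.0036 -0.0022  0.    ] pos [ 0.4905 -0.1858  0.325 ] yaw -5.18 F [ 0.5 -0.7  0.3] t 27.23 open 1.001
```

View pics/w8.png

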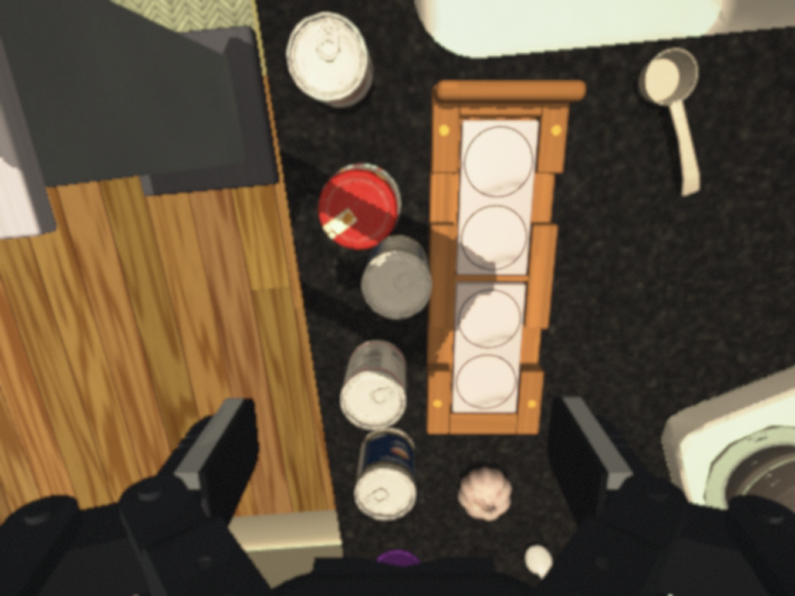

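The image shows both tiles flush in their recesses. The blue tin has been knocked to (397,284), beside the jar. The other tins are at (328,59), (374,398) and (386,494).

Run:
```python
from q import *
d=np.load("w8.npz");K,T=d["K"],d["T"]
W=ray(np.array([(328,58),(396,284),(374,399),(386,496)])/1.42,K,T,.072)[:,:2]; print(W.round(4).tolist(),inst(W).round(1).tolist())
print("rings",inst(ray(np.array([(498,161),(494,237),(490,319),(486,381)])/1.42,K,T,.03)).round(1).tolist())
for y in(102,38,-38,-102): print(y,(O+S.T@np.array([0.,y])/1000).round(4))
a=W[0]; s=O+S.T@np.array([0,102])/1000
plan((*a,.15,-5.2,0),(*a,.038,-5.2,0))
```

```text
[[0.4479, -0.0463], [0.4807, -0.2176], [0.4515, -0.3205], [0.4519, -0.4231]] [[-133.4, 173.7], [-85.2, 6.1], [-104.9, -99.0], [-95.3, -201.2]]
rings [[-0.1, 101.4], [0.2, 37.3], [0.8, -39.0], [0.4, -102.2]]
102 [ 0.5742 -0.1298]
38 [ 0.5684 -0.1936]
-38 [ 0.5616 -0.2692]
-102 [ 0.5558 -0.333 ]
134.6 -54.4 175.5 0 0 0.000 0.00  x3.6
134.4 -54.0 287.5 0 0 0.000 0.00  x1.8
tilt(tool)  [-0.0036 -0.0022  0.    ] pos [ 0.4905 -0.1858  0.325 ] yaw -5.18 F [ 0.5 -0.7  0.3] t 27.23 open 1.001
```

Request:
carry_out:
  deltas: "134.5 -54 150 0 0 0 0;134.5 -54 175 0 0 0 0;134.5 -54 175 0 0 0 0;134.5 -54 175 0 0 0 0;134.5 -54 175 0 0 0 0;134.5 -54 225 0 0 0 0;134.5 -54 265 0 0 0 0;134.5 -54 287 0 0 0 0;134.5 -54 287 0 0 0 0;134.5 -54 287 0 0 0 0"

```text
time_s: 28.48
eef_pos: [0.4509, -0.0488, 0.0417]
eef_rot: [0.001, 0.739, 0.674, 0.0]
wrist_force: [0.7, -1.3, 0.5]
opening: 1.001
grasp_force: 0.0
```

Request:
carry_out:
  deltas: "0 0 0 0 0 0 0.5;0 0 0 0 0 0 0.5;0 0 0 0 0 0 0.5;0 0 0 0 0 0 0.5;0 0 0 0 0 0 0.5;0 0 0 0 0 0 0.5"

```text
time_s: 29.22
eef_pos: [0.4505, -0.0483, 0.042]
eef_rot: [0.001, 0.738, 0.674, 0.0]
wrist_force: [-3.0, 0.7, 8.3]
opening: 0.655
grasp_force: 62.6
```

Run:
```python
from q import *
im,K,T=cam("wrist"); cv2.imwrite("pics/w9.png",im)
plan((.4479,-.0463,.13,-5.2,.5),(.5742,-.1298,.13,-5.2,.5),(.5742,-.1298,.069,-5.2,.5))
```

```text
1.7 -2.6 -88.0 0 0 0.000 0.50  x1.4
-70.0 130.8 -87.8 0 0 0.000 0.50  x2.4
-70.0 130.7 -26.8 0 0 0.000 0.50  x1.0
tilt(tool)  [0.0017 0.0008 0.    ] pos [ 0.4505 -0.0483  0.042 ] yaw -5.19 F [-1.6 -0.6  8. ] t 29.27 open 0.654
```

View pics/w9.png

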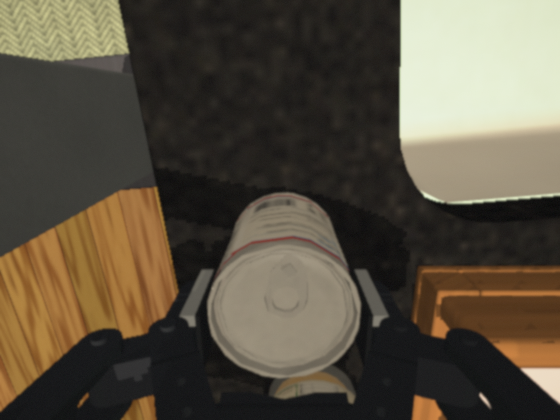

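Request:
carry_out:
  deltas: "0 0 -40 0 0 0 0.5;0 0 -88 0 0 0 0.5;-20 40 -88 0 0 0 0.5;-45 85 -88 0 0 0 0.5;-71.5 131 -88 0 0 0 0.5;-71.5 131 -88 0 0 0 0.5;-71.5 131 -88 0 0 0 0.5;-71.5 131 -60 0 0 0 0.5;-71.5 131 -45 0 0 0 0.5;-71.5 131 -36 0 0 0 0.5;-71.5 131 -32 0 0 0 0.5;-71.5 131 -32 0 0 0 0.5"

```text
time_s: 30.78
eef_pos: [0.5738, -0.131, 0.0728]
eef_rot: [0.0, 0.739, 0.674, 0.0]
wrist_force: [0.5, -0.3, -2.1]
opening: 0.653
grasp_force: 65.3
```

Request:
carry_out:
  deltas: "0 0 0.7 0 0 0 0.5;0 0 1.2 0 0 0 0.5;0 0 1.2 0 0 0 0.35;0 0 1.2 0 0 0 0.2;0 0 1.2 0 0 0 0;0 0 1.2 0 0 0 0;0 0 1.2 0 0 0 0;0 0 -40 0 0 0 0;0 0 -100 0 0 0 0;0 0 -130 0 0 0 0;0 0 -130 0 0 0 0;0 0 -130 0 0 0 0"

```text
time_s: 32.28
eef_pos: [0.5729, -0.1307, 0.2013]
eef_rot: [-0.001, 0.739, 0.674, -0.0]
wrist_force: [0.4, -0.2, -0.5]
opening: 0.998
grasp_force: 0.0
```

```bash
cat > tins.py <<'E'
from q import *
def look(tops,name):
    """refine tin top centres (world x,y,ztop) in a wrist picture by HoughCircles near the expected pixel"""
    im,K,T=cam("wrist"); cv2.imwrite(f"pics/{name}.png",im); g=cv2.medianBlur(cv2.cvtColor(im,cv2.COLOR_BGR2GRAY),3); out=[]
    for x,y,z in tops:
        p,q=proj([[x,y,z],[x+.0265,y,z]],K,T); r=np.linalg.norm(p-q)
        c=cv2.HoughCircles(g,cv2.HOUGH_GRADIENT,1.0,5,param1=100,param2=12,minRadius=int(r*.85),maxRadius=int(r*1.2))
        c=c[0][:,:3] if c is not None else np.zeros((0,3)); c=c[np.hypot(*(c[:,:2]-p).T)<25][:3]
        W=ray(c[:,:2],K,T,z)[:,:2] if len(c) else []
        print("exp",p.round(),"r%.0f"%r,[(a.round().tolist(),b.round(4).tolist(),inst(b[None])[0].round(1).tolist()) for a,b in zip(c,W)])
E
python3 - <<'E'
from tins import *
look([(.5742,-.1298,.102),(.4807,-.2176,.072)],"w10"); plan((.4807,-.2176,.15,-5.2,0),(.4807,-.2176,.038,-5.2,0))
E
```

```text
exp [287. 212.] r37 [([284.0, 212.0, 40.0], [0.5726, -0.1293], [-1.7, 102.4]), ([286.0, 206.0, 40.0], [0.5737, -0.1249], [-1.0, 106.9]), ([286.0, 188.0, 32.0], [0.5748, -0.1125], [-1.0, 119.3])]
exp [189. 305.] r30 [([188.0, 310.0, 33.0], [0.479, -0.2226], [-86.5, 1.0]), ([194.0, 306.0, 29.0], [0.4842, -0.218], [-81.7, 6.1]), ([190.0, 300.0, 30.0], [0.4826, -0.2118], [-83.8, 12.1])]
-95.1 -83.5 50.8 0 0 -0.000 0.00  x2.2
-95.2 -83.1 162.8 0 0 -0.000 0.00  x1.8
tilt(tool)  [-0.0028 -0.001   0.    ] pos [ 0.5726 -0.1306  0.2007] yaw -5.22 F [ 0.1  0.1 -0.5] t 32.33 open 1.0
```

View pics/w10.png

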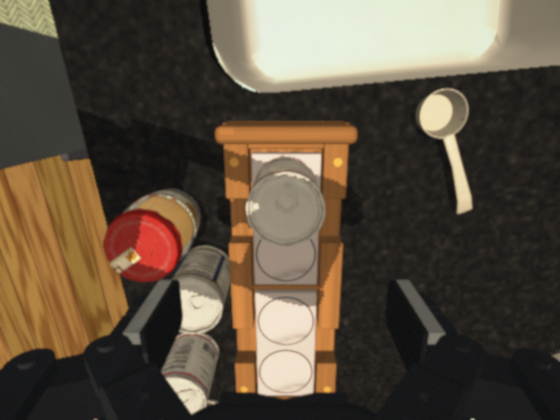

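Request:
carry_out:
  deltas: "-95.5 -82 40 0 0 0 0;-95.5 -82 40 0 0 0 0;-95.5 -82 50 0 0 0 0;-95.5 -82 50 0 0 0 0;-95.5 -82 50 0 0 0 0;-95.5 -82 90 0 0 0 0;-95.5 -82 130 0 0 0 0;-95.5 -82 150 0 0 0 0;-95.5 -82 159 0 0 0 0;-95.5 -82 159 0 0 0 0;-95.5 -82 159 0 0 0 0"

```text
time_s: 33.7
eef_pos: [0.4844, -0.2191, 0.0447]
eef_rot: [0.001, 0.738, 0.674, 0.0]
wrist_force: [-0.1, -0.3, -0.9]
opening: 0.999
grasp_force: 0.0
```

Run:
```python
from tins import *
look([(.482,-.218,.072)],"w11"); plan((.482,-.218,.04,-5.2,0))
```

```text
exp [280. 314.] r70 [([276.0, 294.0, 71.0], [0.4815, -0.2097], [-85.2, 14.0]), ([274.0, 308.0, 70.0], [0.4802, -0.2151], [-85.9, 8.5]), ([274.0, 300.0, 77.0], [0.4805, -0.2122], [-85.9, 11.5])]
0.9 -2.4 4.7 0 0 0.000 0.00  x0.1
tilt(tool)  [0.002  0.0012 0.    ] pos [ 0.4843 -0.2191  0.0448] yaw -5.19 F [-0.4 -0.2 -0.3] t 33.75 open 1.001
```

Request:
carry_out:
  deltas: "2 -3 2 0 0 0 0;2 -3 2 0 0 0 0;2 -3 2 0 0 0 0.5;2 -3 2 0 0 0 0.5;2 -3 2 0 0 0 0.5;2 -3 2 0 0 0 0.5;2 -3 2 0 0 0 0.5;2 -3 2 0 0 0 0.5;2 -3 2 0 0 0 0.5;2 -3 -40 0 0 0 0.5;2 -3 -80 0 0 0 0.5;2 -3 -80 0 0 0 0.5"

```text
time_s: 35.25
eef_pos: [0.4823, -0.2177, 0.1264]
eef_rot: [0.003, 0.739, 0.674, 0.001]
wrist_force: [0.1, 0.1, -2.3]
opening: 0.649
grasp_force: 64.5
```

Run:
```python
from tins import *
o=sensors.get_obs()["eef_pos"]; look([(o[0],o[1]+.002,o[2]-.043+.072)],"w12"); plan((.5684,-.1936,.125,-5.2,.5),(.5684,-.1936,.074,-5.2,.5))
```

```text
exp [286. 314.] r71 [([282.0, 316.0, 71.0], [0.4804, -0.2163], [-85.6, 7.4]), ([282.0, 310.0, 76.0], [0.481, -0.2142], [-85.2, 9.5]), ([286.0, 320.0, 72.0], [0.4821, -0.2186], [-83.7, 5.2])]
31.0 85.0 -0.6 0 0 -0.000 0.50  x1.4
31.1 84.9 50.4 0 0 -0.000 0.50  x0.8
tilt(tool)  [0.0018 0.0012 0.    ] pos [ 0.481  -0.2168  0.1242] yaw -5.21 F [-1.2 -0.3 -3. ] t 35.3 open 0.656
```

Request:
carry_out:
  deltas: "15 42 -3 0 0 0 0.5;30 85 -3 0 0 0 0.5;30 85 -3 0 0 0 0.5;30 85 20 0 0 0 0.5;30 85 35 0 0 0 0.5;30 85 44 0 0 0 0.5;30 85 48 0 0 0 0.5;30 85 50 0 0 0 0.5;30 85 51 0 0 0 0.5;30 85 51 0 0 0 0.5"

```text
time_s: 36.55
eef_pos: [0.5681, -0.1944, 0.073]
eef_rot: [0.0, 0.739, 0.674, 0.0]
wrist_force: [0.6, 0.6, -1.2]
opening: 0.652
grasp_force: 65.0
```

Request:
carry_out:
  deltas: "0 0 0.7 0 0 0 0.5;0 0 1.2 0 0 0 0.5;0 0 1.2 0 0 0 0.35;0 0 1.2 0 0 0 0.2;0 0 1.2 0 0 0 0;0 0 1.2 0 0 0 0;0 0 1.2 0 0 0 0;0 0 -40 0 0 0 0;0 0 -100 0 0 0 0;-50 0 -130 0 0 0 0;-50 0 -130 0 0 0 0;-50 0 -130 0 0 0 0"

```text
time_s: 38.05
eef_pos: [0.5627, -0.2437, 0.2016]
eef_rot: [-0.001, 0.739, 0.674, 0.0]
wrist_force: [0.4, -0.8, -0.9]
opening: 0.997
grasp_force: 0.0
```

Run:
```python
from tins import *
look([(.5742,-.1298,.102),(.5684,-.1936,.102),(.4515,-.3205,.072)],"w13"); plan((.4515,-.3205,.15,-5.2,0),(.4515,-.3205,.042,-5.2,0))
```

```text
exp [287.  38.] r43 [([284.0, 36.0, 45.0], [0.5722, -0.1284], [-2.2, 103.2]), ([286.0, 42.0, 43.0], [0.5731, -0.1319], [-0.9, 99.8]), ([284.0, 30.0, 43.0], [0.573, -0.1257], [-1.6, 106.0])]
exp [287. 142.] r39 [([284.0, 146.0, 42.0], [0.5667, -0.1956], [-1.6, 35.8]), ([290.0, 146.0, 46.0], [0.5701, -0.1959], [1.8, 35.8]), ([278.0, 148.0, 43.0], [0.5625, -0.1966], [-5.6, 34.5])]
exp [166. 297.] r30 [([166.0, 300.0, 35.0], [0.4503, -0.3237], [-105.9, -102.3]), ([160.0, 304.0, 34.0], [0.4453, -0.3263], [-110.6, -105.3]), ([162.0, 298.0, 30.0], [0.4474, -0.3204], [-109.0, -99.3])]
-87.4 -103.4 51.1 0 0 -0.000 0.00  x2.3
-87.6 -103.2 159.1 0 0 -0.000 0.00  x1.7
tilt(tool)  [-0.0023 -0.0017  0.    ] pos [ 0.5625 -0.243   0.201 ] yaw -5.21 F [-0.7  1.5  0.2] t 38.1 open 1.001
```

Request:
carry_out:
  deltas: "-87.5 -104 30 0 0 0 0;-87.5 -104 50 0 0 0 0;-87.5 -104 50 0 0 0 0;-87.5 -104 50 0 0 0 0;-87.5 -104 50 0 0 0 0;-87.5 -104 90 0 0 0 0;-87.5 -104 130 0 0 0 0;-87.5 -104 150 0 0 0 0;-87.5 -104 158 0 0 0 0;-87.5 -104 158 0 0 0 0;-87.5 -104 158 0 0 0 0"

```text
time_s: 39.48
eef_pos: [0.4529, -0.3223, 0.0459]
eef_rot: [0.001, 0.738, 0.674, 0.0]
wrist_force: [-0.5, -0.9, 0.1]
opening: 1.0
grasp_force: 0.0
```

Run:
```python
from tins import *
look([(.4505,-.3205,.072)],"w14"); plan((.4505,-.3205,.042,-5.2,0))
```

```text
exp [280. 310.] r70 [([282.0, 302.0, 69.0], [0.4515, -0.3168], [-105.3, -95.3]), ([286.0, 306.0, 68.0], [0.4529, -0.3186], [-103.8, -97.0]), ([276.0, 302.0, 69.0], [0.4496, -0.3166], [-107.2, -95.3])]
1.7 -2.4 3.8 0 0 0.000 0.00  x0.1
tilt(tool)  [0.0018 0.0016 0.    ] pos [ 0.4527 -0.3224  0.0458] yaw -5.19 F [-0.1 -0.6  0.6] t 39.52 open 0.994
```

Request:
carry_out:
  deltas: "3.5 -1 3 0 0 0 0;3.5 -1 3 0 0 0 0;3.5 -1 3 0 0 0 0.5;3.5 -1 3 0 0 0 0.5;3.5 -1 3 0 0 0 0.5;3.5 -1 3 0 0 0 0.5;3.5 -1 3 0 0 0 0.5;3.5 -1 3 0 0 0 0.5;3.5 -1 3 0 0 0 0.5;3.5 -1 -40 0 0 0 0.5;3.5 -1 -80 0 0 0 0.5;3.5 -1 -80 0 0 0 0.5"

```text
time_s: 41.02
eef_pos: [0.4525, -0.3196, 0.1273]
eef_rot: [0.003, 0.739, 0.674, 0.0]
wrist_force: [0.3, 0.7, -2.6]
opening: 0.654
grasp_force: 64.5
```

Run:
```python
from tins import *
o=sensors.get_obs()["eef_pos"]; look([(o[0],o[1]+.001,o[2]-.043+.072)],"w15"); plan((.5616,-.2692,.125,-5.2,.5),(.5616,-.2692,.0735,-5.2,.5))
```

```text
exp [286. 316.] r71 [([286.0, 318.0, 70.0], [0.4521, -0.3196], [-104.5, -98.1]), ([284.0, 306.0, 72.0], [0.4518, -0.3144], [-105.2, -92.9]), ([284.0, 324.0, 74.0], [0.4515, -0.3222], [-104.8, -100.7])]
59.0 105.3 0.2 0 0 -0.000 0.50  x1.9
59.1 105.2 51.7 0 0 -0.000 0.50  x0.8
tilt(tool)  [0.0013 0.0011 0.    ] pos [ 0.4514 -0.3184  0.1251] yaw -5.21 F [-0.4 -0.4 -2.3] t 41.08 open 0.651
```

Request:
carry_out:
  deltas: "20 35 -3 0 0 0 0.5;40 70 -3 0 0 0 0.5;59 105 -3 0 0 0 0.5;59 105 -3 0 0 0 0.5;59 105 20 0 0 0 0.5;59 105 35 0 0 0 0.5;59 105 44 0 0 0 0.5;59 105 48 0 0 0 0.5;59 105 50 0 0 0 0.5;59 105 51 0 0 0 0.5;59 105 51 0 0 0 0.5"

```text
time_s: 42.45
eef_pos: [0.5613, -0.2691, 0.074]
eef_rot: [0.0, 0.739, 0.674, 0.0]
wrist_force: [-0.8, 1.1, -1.3]
opening: 0.651
grasp_force: 64.9
```

Request:
carry_out:
  deltas: "0 0 0.7 0 0 0 0.5;0 0 1.4 0 0 0 0.5;0 0 1.4 0 0 0 0.35;0 0 1.4 0 0 0 0.2;0 0 1.4 0 0 0 0;0 0 1.4 0 0 0 0;0 0 1.4 0 0 0 0;0 0 -40 0 0 0 0;0 0 -100 0 0 0 0;-70 0 -130 0 0 0 0;-70 0 -130 0 0 0 0;-70 0 -130 0 0 0 0"

```text
time_s: 43.95
eef_pos: [0.5542, -0.3393, 0.2032]
eef_rot: [-0.0, 0.739, 0.674, 0.0]
wrist_force: [0.2, 0.3, -1.2]
opening: 1.001
grasp_force: 0.0
```

Run:
```python
from tins import *
look([(.5684,-.1936,.102),(.5616,-.2692,.102),(.4525,-.4180,.072)],"w16"); plan((.4525,-.4185,.15,-5.2,0),(.4525,-.4185,.042,-5.2,0))
```

```text
exp [286. -21.] r45 []
exp [286. 111.] r40 [([282.0, 116.0, 42.0], [0.5588, -0.2717], [-2.5, -40.7]), ([282.0, 110.0, 39.0], [0.5591, -0.2685], [-2.5, -37.5]), ([282.0, 122.0, 46.0], [0.5584, -0.2762], [-2.5, -45.2])]
exp [178. 297.] r30 [([178.0, 296.0, 29.0], [0.4526, -0.4162], [-95.1, -194.3]), ([174.0, 304.0, 34.0], [0.4483, -0.4249], [-98.6, -203.3]), ([180.0, 302.0, 29.0], [0.4533, -0.4223], [-93.9, -200.3])]
-89.6 -93.7 52.2 0 0 -0.001 0.00  x2.2
-89.8 -93.6 160.2 0 0 -0.001 0.00  x1.7
tilt(tool)  [-0.0015 -0.0017  0.    ] pos [ 0.5541 -0.338   0.2023] yaw -5.26 F [ 0.2 -0.4  0.6] t 44.0 open 1.005
```

Request:
carry_out:
  deltas: "-90 -95 30 0 0 0 0;-90 -95 50 0 0 0 0;-90 -95 50 0 0 0 0;-90 -95 50 0 0 0 0;-90 -95 50 0 0 0 0;-90 -95 90 0 0 0 0;-90 -95 130 0 0 0 0;-90 -95 150 0 0 0 0;-90 -95 157 0 0 0 0;-90 -95 157 0 0 0 0;-90 -95 157 0 0 0 0"

```text
time_s: 45.38
eef_pos: [0.4528, -0.4206, 0.0482]
eef_rot: [0.001, 0.738, 0.674, -0.0]
wrist_force: [-0.7, 0.1, 0.0]
opening: 1.003
grasp_force: 0.0
```

Run:
```python
from tins import *
look([(.4525,-.4180,.072)],"w17"); plan((.4525,-.418,.042,-5.2,0))
```

```text
exp [285. 305.] r69 [([282.0, 300.0, 72.0], [0.4517, -0.4161], [-96.1, -194.2]), ([280.0, 310.0, 73.0], [0.4505, -0.42], [-96.9, -198.2]), ([280.0, 290.0, 70.0], [0.4509, -0.4117], [-97.3, -189.9])]
2.6 -0.4 6.1 0 0 -0.000 0.00  x0.1
tilt(tool)  [0.0019 0.0021 0.    ] pos [ 0.4527 -0.4206  0.0481] yaw -5.21 F [-0.1 -0.5  0.4] t 45.42 open 1.0
```

Request:
carry_out:
  deltas: "3 -1 5 0 0 0 0;3 -1 5 0 0 0 0;3 -1 5 0 0 0 0.5;3 -1 5 0 0 0 0.5;3 -1 5 0 0 0 0.5;3 -1 5 0 0 0 0.5;3 -1 5 0 0 0 0.5;3 -1 5 0 0 0 0.5;3 -1 5 0 0 0 0.5;3 -1 -40 0 0 0 0.5;3 -1 -78 0 0 0 0.5;3 -1 -78 0 0 0 0.5"

```text
time_s: 46.92
eef_pos: [0.4522, -0.4178, 0.1272]
eef_rot: [0.002, 0.738, 0.674, -0.0]
wrist_force: [-0.8, 1.1, -1.7]
opening: 0.653
grasp_force: 64.4
```

Run:
```python
from tins import *
o=sensors.get_obs()["eef_pos"]; look([(o[0],o[1]+.001,o[2]-.043+.072)],"w18"); plan((.5568,-.333,.125,-5.2,.5),(.5568,-.333,.0735,-5.2,.5))
```

```text
exp [286. 316.] r71 [([284.0, 310.0, 81.0], [0.4513, -0.4143], [-96.6, -192.5]), ([280.0, 322.0, 69.0], [0.4498, -0.419], [-97.7, -197.2]), ([284.0, 316.0, 74.0], [0.4515, -0.4169], [-96.2, -195.1])]
92.9 97.6 -0.1 0 0 -0.000 0.50  x2.2
92.9 97.5 51.4 0 0 -0.000 0.50  x0.8
tilt(tool)  [0.0006 0.0006 0.    ] pos [ 0.4512 -0.4166  0.1249] yaw -5.21 F [-0.8  0.4 -2.9] t 46.98 open 0.653
```

Request:
carry_out:
  deltas: "25 25 -3 0 0 0 0.5;60 60 -3 0 0 0 0.5;92.5 97.5 -3 0 0 0 0.5;92.5 97.5 -3 0 0 0 0.5;92.5 97.5 20 0 0 0 0.5;92.5 97.5 35 0 0 0 0.5;92.5 97.5 44 0 0 0 0.5;92.5 97.5 48 0 0 0 0.5;92.5 97.5 50 0 0 0 0.5;92.5 97.5 51 0 0 0 0.5;92.5 97.5 51 0 0 0 0.5"

```text
time_s: 48.35
eef_pos: [0.5569, -0.3335, 0.074]
eef_rot: [0.0, 0.739, 0.674, 0.0]
wrist_force: [-0.5, -0.4, -2.4]
opening: 0.65
grasp_force: 64.7
```

Request:
carry_out:
  deltas: "0 0 0.7 0 0 0 0.5;0 0 1.4 0 0 0 0.5;0 0 1.4 0 0 0 0.35;0 0 1.4 0 0 0 0.2;0 0 1.4 0 0 0 0;0 0 1.4 0 0 0 0;0 0 1.4 0 0 0 0;0 0 -40 0 0 0 0;0 0 -100 0 0 0 0;50 0 -150 0 0 0 0;100 0 -200 0 0 0 0;100 0 -230 0 0 0 0"

```text
time_s: 49.85
eef_pos: [0.5659, -0.2311, 0.3055]
eef_rot: [0.0, 0.738, 0.675, 0.0]
wrist_force: [1.1, -0.3, -0.9]
opening: 1.006
grasp_force: 0.0
```

Request:
carry_out:
  deltas: "0 0 -10 0 0 0 0;0 0 -10 0 0 0 0;0 0 -10 0 0 0 0"

```text
time_s: 50.22
eef_pos: [0.5649, -0.234, 0.3112]
eef_rot: [-0.002, 0.739, 0.674, -0.0]
wrist_force: [-0.6, 0.4, 0.3]
opening: 1.004
grasp_force: 0.0
```

Run:
```python
from tins import *
look([(.5742,-.1298,.102),(.5684,-.1936,.102),(.5616,-.2692,.102),(.5558,-.333,.102)],"w19"); print(sensors.get_obs()["eef_pos"])
a=cv2.imread("pics/w19.png"); b=cv2.resize(vision.camera("side")[140:360,180:380],(382,420),interpolation=cv2.INTER_CUBIC)
cv2.imwrite("pics/end.png",cv2.hconcat([a[:,140:540],b]))
```

```text
exp [285.  69.] r29 [([284.0, 70.0, 31.0], [0.5737, -0.1299], [-0.5, 101.8]), ([284.0, 64.0, 31.0], [0.5732, -0.1256], [-1.4, 106.1]), ([284.0, 58.0, 25.0], [0.5746, -0.1206], [-0.5, 111.2])]
exp [285. 140.] r27 [([284.0, 138.0, 28.0], [0.5682, -0.1914], [-0.5, 40.2]), ([282.0, 144.0, 30.0], [0.5657, -0.1969], [-2.5, 34.4]), ([278.0, 140.0, 31.0], [0.5621, -0.1927], [-6.4, 38.2])]
exp [285. 214.] r25 [([284.0, 218.0, 27.0], [0.5597, -0.2732], [-1.5, -42.1]), ([286.0, 200.0, 27.0], [0.5634, -0.255], [0.5, -23.7]), ([284.0, 194.0, 22.0], [0.563, -0.2486], [-0.5, -17.3])]
exp [285. 269.] r24 [([284.0, 272.0, 25.0], [0.555, -0.3357], [-0.5, -104.8]), ([282.0, 264.0, 27.0], [0.5537, -0.3259], [-2.7, -95.1]), ([288.0, 268.0, 21.0], [0.5587, -0.3312], [2.8, -99.9])]
[ 0.56485681 -0.23395082  0.31106813]
```

View pics/end.png

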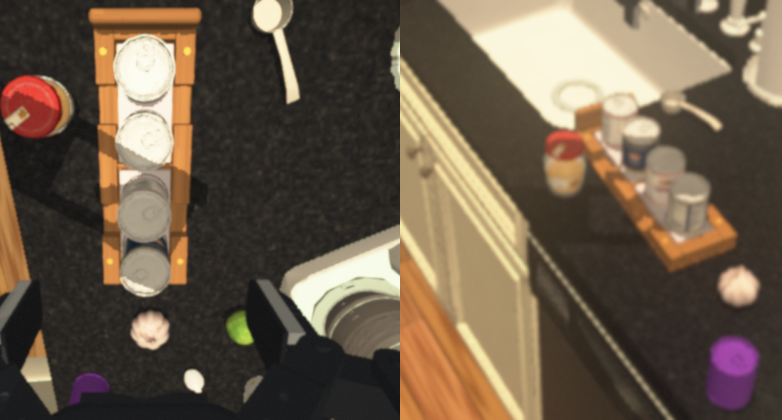

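The final view shows all four tins upright in a row at crop px (144,68), (144,140), (144,216) and (144,271), each within about 5 mm of its spot. The jar and garlic look undisturbed and the gripper is clear, so I'm handing in.

```bash
python3 -c "
from bench import ctrl; print(ctrl.hand_in())"
```

```text
the job is handed in; nothing more can be done
None
```

I handed the job in at about 50 s: both tiles are pressed flush, all four tins stand upright within about 5 mm of their ring centres starting at the cheek, and I left the jar and garlic alone. The hand-in returned no verdict.

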